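# Spring roller back into the roll holder

### The arm

A 6-joint arm with a two-finger parallel gripper is mounted at the origin on the work surface. World frame = base frame: x ahead of the robot, y to its left, z up, the work surface at z = 0. Lengths are in mm, angles in rad, forces in N, time in s.
With the tool pointing down it reaches from about 350 to 775 mm from the base axis. Payload 7.3 kg.
Tool frame: the origin (TCP) lies on the mounting face of the last link; the fingertips stand 178 mm ahead of it and the grasp point (between the pads) lies 159 mm ahead of it; z points along the fingers, y is the line along which they close (so a half turn about z gives the same grasp; the last joint's range is limited). The gripper opens to 92 mm and grips with 3 to 60 N. Pads are 19 mm wide; open, the fingers measure 130 mm over their backs; the gripper's body (75 mm by 190 mm) begins 47 mm behind the grasp point.
Start: joints at [1.001, 0.342, 1.524, -0, 1.275, -0.146], TCP at [215.874, 478.567, 404.741] pointing down, gripper open.
Joint ranges: [-2.53, 2.53], [-0.77, 2.02], [0.04, 2.7], [-1, 4.14], [0.28, 2.66], [-3.11, 3.11]. Speed limits (rad/s): [2.57, 2.57, 3.14, 3.14, 3.14, 3.14].

### API

Orientations are given as [roll, pitch, yaw] about the fixed x, y, z axes, in that order (R = Rz(yaw) Ry(pitch) Rx(roll)).
In Python, from plant import bot gives the robot as it stands.
- The arm moves only by the tool shift_gripper, called in YAML: its name, and indented under it one key for each argument. Schema: {"type":"object","properties":{"steps":{"type":"array","items":{"type":"number"},"minItems":5,"maxItems":25},"only":{"type":"string"},"quiet":{"type":"boolean"},"lines":{"type":"string"}},"required":["steps"],"additionalProperties":false}. steps is one flat list of numbers that holds 1 to 5 rows one after another, with no inner brackets; each row has 5 numbers: the finger opening in mm, then dx, dy, dz in mm, then a turn about the tool's z in rad; each row is the pose to reach, as a shift and turn from the pose commanded when the call began, along the tool's axes at that moment; what a row does not reach only later rows make up. A row lasts 1/8 s, in which the tool goes at most 62.5 mm and 0.188 rad, less where a joint would pass 70% of its speed; a pose out of reach is approached as far as the arm can. The fingers move at their own pace and stop on an object; the grip force is fixed at half the most. Time passes only in rows, so rows that do not move let the fingers close. The tool returns the time, the measured TCP pose, the force, the opening and the grip force at its end. only (a regular expression) keeps the lines of the reply that match it, lines (a string "A,B") keeps lines A to B, and quiet returns only ok. Input that does not fit is refused with a message, and nothing moves.
- bot.get_obs(): the state, without advancing time (a new reading comes with each control period).
- bot.capture(name): name is "scene" or "top"; returns a dict with "color" (400x640x3 uint8, red, green, blue), "K" (3x3 intrinsics, pixels), "R" (3x3) and "t" (3): a world point X has camera coordinates R X + t. Camera axes: x right, y down, z forward; pixel columns grow to the right and rows downward; lengths in mm; the calibration is good to about 2 mm. A picture is of the moment at which its call begins. There is no depth.
- bot.close_job(): hands the job in; it is judged then, once.
The state is a dict: "time": time; "joint_positions": joint angles; "dq": joint speeds; "tau": joint torques, N m; "tool_pos": TCP position; "tcp_rot": TCP orientation; "contact_force": force on the tool from outside, world axes, zero at the start; "moment": the same for the moment, N m; "grip_width": finger opening in mm; "finger_force": force on a finger pad.
Only numpy, scipy, OpenCV 4.12 (cv2) and the standard library are available. Lean on these libraries where they do the work, as an engineer would, in place of code of your own. Each camera call takes 0.05 s, during which the arm holds its last target. There are 200 camera calls.

### The job

The washed spring roller of the food-bag roll holder is dry: take it from the drying stand and fit it back into the holder, blue spring plunger in the blue-marked cheek's hole and plain stub fully home in the cup of the bare-metal plate opposite, whose height setting is not known, so look or feel for the cup. Let go so that the spring holds it there, and leave the mug, the jar and the bowl where they stand.

Things in the scene. Friction and masses are not known exactly. Their poses are not given: they have to be found in the camera images.
- holder: Grey roll holder, fixed; place and yaw vary. Origin: centre of its underside. Base 100 (x) x 208 (y) x 12 mm. +y side: upright cheek 60 (x) x 16 (y) mm, top at z = 95 mm, inner face at y = +80 mm, blue strip on top, blue disc outside. -y side: bare-metal cup plate 60 (x) x 16 (y) x 46 (z) mm, inner face at y = -80 mm, on a post 40 mm wide, 80 mm high. Neither hole is open at the top.
- bore (a point): Centre of the mouth of the plunger's hole, in the inner face of the blue-marked +y cheek, at x = 0, y = 80, z = 75 mm of the holder: round blind hole 16 mm in diameter, 10 mm deep, mouth chamfered 2 mm. Axes as the holder's; the hole goes in along +y.
- plate (a point): Middle of the cup plate's travel: the point at x = 0, y = -80, z = 75 mm of the holder, in the plane of the plate's inner face. The plate is clamped (about 80 N) at some height: its cup, a round blind hole 20 mm in diameter, 10 mm deep, sharp-edged, has its centre anywhere from 12 mm below to 12 mm above this point, 18 mm below the plate's top edge. No reading tells this height: see or feel it.
- stand: White drip tray 100 (x) x 200 (y) mm with a rim 14 mm high, fixed; two V-notched ribs, 8 mm thick, at y = +50 and -50 mm carry the roller, their tops at about 45 mm. Origin: centre of its underside. Its place and yaw vary; the holder and the stand may change sides.
- spindle: White spring roller, about 0.1 kg, lying level in the notches, axis 45 mm above the counter. Origin: on the axis, mid-barrel; y along the axis towards the plunger. Barrel 26 mm in diameter, y = -75 to +75 mm; from y = +62 it tapers to 16 mm at the plunger end. -y end: rigid grey stub 16 mm in diameter, 8 mm long, chamfered 1 mm. +y end: blue sprung plunger, 10 mm in diameter.
- nose (a point): Centre of the plunger's end face, 101 mm from mid-barrel along +y when free. Axes as the roller's. The plunger stands 26 mm out of the barrel and can be pushed 18 mm in: about 3 N to start, 0.6 N more per mm. In place it stays about 6 mm pressed in.
- tip (a point): Centre of the stub's end face, 83 mm from mid-barrel along -y. Axes as the roller's. The stub clears the cup plate, by only 2 mm, when the barrel's plunger end is pushed right up against the blue-marked cheek (about 13 N with the plunger at the bottom of its hole). In place the barrel's shoulder around the stub rests on the cup plate's face.
- mug: Blue mug, 80 mm wide, 90 mm high, handle on its side; a bystander. Origin: centre of its underside.
- jar: Glass jar, 70 mm wide, 85 mm high; a bystander. Origin: centre of its underside.
- bowl: White bowl, 120 mm wide, 50 mm high; a bystander. Origin: centre of its underside.

How it is judged:
By the outcome, as a careful person would: the job done as asked, in the order asked, and still so for the second after the job is handed in, with the robot touching nothing.
It also fails if it takes over 67 s, if anything falls off the work surface, if the arm or the gripper's body presses on something with over 40 N, if the wrist force passes 120 N, or if a joint passes its speed limit or range.

## Working session

There is one attempt and no reset: what is moved stays moved. The work goes in short steps, Python scripts to look and compute and a tool call to move; the robot and the scene stay as the last step left them, time stands still between calls to the robot, and variables do not carry over. Pictures are saved under pics/ and viewed, at most 10 in all, crops included, and the job is handed in when it is done.

```bash
ls; mkdir -p pics; python3 - <<'E'
from plant import bot
import cv2,numpy as np
o=bot.get_obs();print({k:np.round(v,3).tolist() for k,v in o.items()})
for n in("scene","top"):
    c=bot.capture(n);cv2.imwrite(f"pics/{n}0.png",c["color"][:,:,::-1]);print(n,np.round(c["K"],1).tolist(),np.round(c["R"],4).tolist(),np.round(c["t"],1).tolist())
E
```

```text
pics
plant.py
{'time': 0.0, 'joint_positions': [1.001, 0.343, 1.525, -0.0, 1.275, -0.146], 'dq': [-0.001, -0.0, -0.0, -0.0, -0.001, 0.001], 'tau': [0.002, -43.123, -24.422, 0.072, 0.056, -0.0], 'tool_pos': [215.809, 478.445, 404.044], 'tcp_rot': [-3.14, -0.0, 2.718], 'contact_force': [0.34, 0.412, -0.243], 'moment': [-0.024, -0.035, 0.01], 'finger_force': 0.0, 'grip_width': 91.707}
scene [[455.4, 0.0, 315.8], [0.0, 455.4, 195.7], [0.0, 0.0, 1.0]] [[0.8883, 0.4592, -0.007], [0.3555, -0.6973, -0.6225], [-0.2907, 0.5504, -0.7826]] [-551.2, -139.6, 1215.4]
top [[415.2, 0.0, 315.2], [0.0, 415.2, 204.4], [0.0, 0.0, 1.0]] [[-0.0186, -0.9998, -0.0049], [-0.9876, 0.0191, -0.156], [0.1561, 0.0019, -0.9877]] [20.8, 588.4, 918.9]
```

View pics/scene0.png

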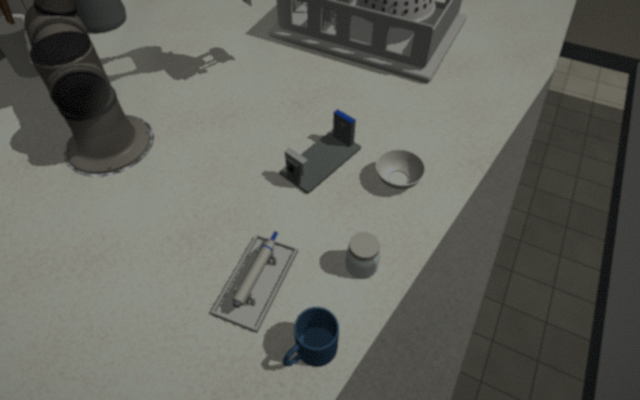

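View pics/top0.png

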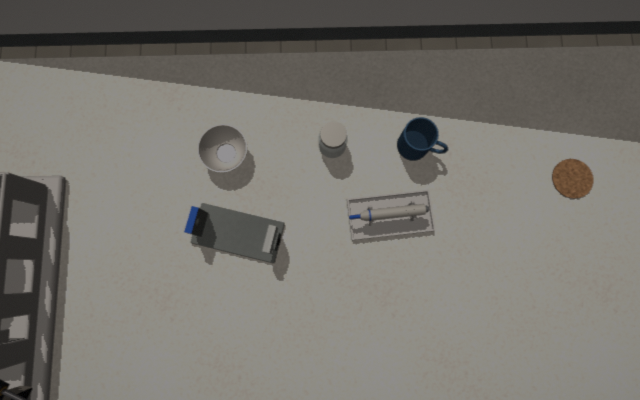

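The scene view shows the holder centred near (320,160), with its blue cheek at (344,125) and plate at (295,165). The stand is at (255,280), with the plunger at (275,237) and stub at (238,302). In the top view the holder is at (238,233), with the blue strip at (195,221), and the roller runs from (350,216) to (428,210). I'll enlarge both.

```bash
python3 - <<'E'
import cv2,numpy as np
s=cv2.imread("pics/scene0.png");t=cv2.imread("pics/top0.png")
def z(i,x,y,w,h,k): 
    c=cv2.resize(i[y:y+h,x:x+w],None,fx=k,fy=k,interpolation=cv2.INTER_CUBIC); return cv2.convertScaleAbs(c,alpha=1.5)
# scene: roller crop and holder crop side by side
cv2.imwrite("pics/s1.png",np.hstack([z(s,205,230,100,100,4),z(s,272,100,100,100,4)]))
cv2.imwrite("pics/t1.png",np.vstack([z(t,340,185,100,65,6)[:, :],z(t,180,200,110,65,6)[:,:600]])if 0 else np.vstack([cv2.copyMakeBorder(z(t,340,190,100,55,5),0,0,0,50,0),z(t,180,200,110,65,5)]))
E
```

```text
(no output)
```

View pics/s1.png

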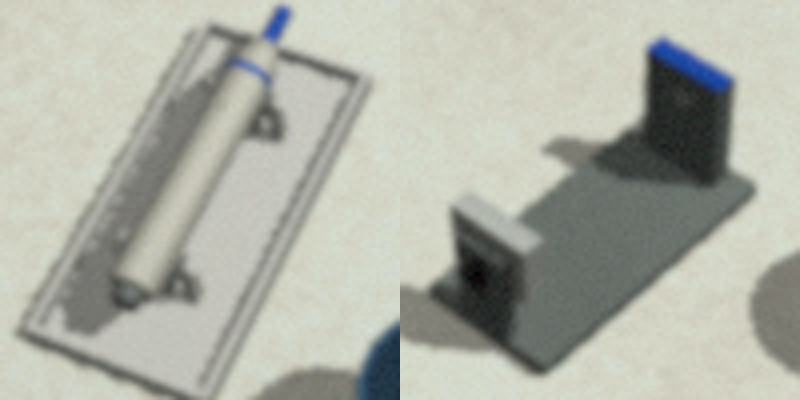

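View pics/t1.png

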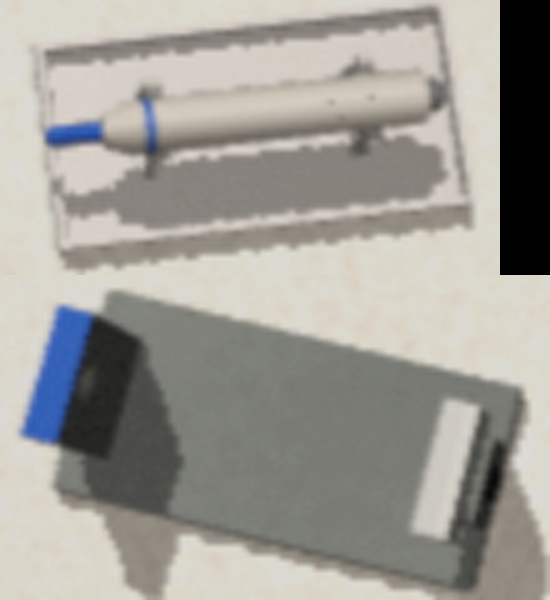

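The enlarged scene crop shows the plunger end at (276,232.5) and the stub end at (236,304). In the top crop they are at (349.4,217.4) and (428.4,209). The holder corners are readable in both, so I'll fit the holder's pose, the plate height and the roller.

```bash
cat > h.py <<'E'
import numpy as np,cv2
from scipy.optimize import least_squares
C={"scene":(np.array([[455.4,0,315.8],[0,455.4,195.7],[0,0,1]]),np.array([[0.8883,0.4592,-0.007],[0.3555,-0.6973,-0.6225],[-0.2907,0.5504,-0.7826]]),np.array([-551.2,-139.6,1215.4])),
"top":(np.array([[415.2,0,315.2],[0,415.2,204.4],[0,0,1]]),np.array([[-0.0186,-0.9998,-0.0049],[-0.9876,0.0191,-0.156],[0.1561,0.0019,-0.9877]]),np.array([20.8,588.4,918.9]))}
def pr(n,X):
    K,R,t=C[n];p=(np.atleast_2d(X)@R.T+t)@K.T;return p[:,:2]/p[:,2:]
def tri(a,b):
    P=[C[n][0]@np.c_[C[n][1],C[n][2]] for n in("scene","top")]
    X=cv2.triangulatePoints(P[0],P[1],np.array(a,float).reshape(2,1),np.array(b,float).reshape(2,1))[:,0];return X[:3]/X[3]
def px(c,off,k): return (np.array(c,float)+.5)/k-.5+off
E
cat > fit.py <<'E'
from h import *
S1=lambda c:px(c,[205,230],4);S2=lambda c:px(np.array(c)-[400,0],[272,100],4)
T1=lambda c:px(c,[340,190],5);T2=lambda c:px(np.array(c)-[0,275],[180,200],5)
n=tri(S1([284,10]),T1([47,137]));s=tri(S1([124,298]),T1([442,95]))
print("nose",n.round(1),"tip",s.round(1),"len",np.linalg.norm(n-s),"ang",np.arctan2(*(n-s)[1::-1]))
M=lambda h:np.array([[-30,96,95],[30,96,95],[30,80,95],[-30,80,95],[-30,-80,h],[30,-80,h],[30,-96,h],[-30,-96,h],[-50,104,12],[50,104,12],[50,-104,12],[-50,-104,12]],float)
# which: index ->pixel ; holder x is roughly world? try both yaw families
top={1:(60,305),2:(93,318),3:(57,443),0:(22,435),5:(447,398),6:(483,408),7:(446,540),4:(412,530),9:(108,290),10:(523,387),11:(472,588),8:(57,488)}
sc={0:(650,45),1:(733-11,38+0)} 
sc={0:(650,45),3:(650,45)}
sc={'a':1}
# scene corners: far-left (655,42) etc.
sc={0:(662,38),1:(733,78),2:(722,91),3:(649,47),4:(470,193),5:(543,240),6:(525,250),7:(455,200),9:(757,185),10:(543,373),11:(432,293)}
def f(p,full=False):
    x,y,a,h,u,v,u2,v2=p;c,s_=np.cos(a),np.sin(a);X=M(h)@np.array([[c,-s_,0],[s_,c,0],[0,0,1]]).T+[x,y,0]
    rt=pr("top",X[list(top)])-[T2(q) for q in top.values()]+[u,v]
    rs=pr("scene",X[list(sc)])-[S2(q) for q in sc.values()]+[u2,v2]
    if full: print(dict(zip(top,rt.round(1).tolist())),dict(zip(sc,rs.round(1).tolist())))
    return np.r_[rt.ravel(),rs.ravel(),np.array([u,v,u2,v2])/1.0]
for a0 in(-.2,):
    r=least_squares(f,[560,190,a0,93,0,0,0,0],loss="soft_l1");print(r.cost,r.x.round(3));f(r.x,True)
E
python3 fit.py
```

```text
nose [558.2 -67.9  44.4] tip [ 574.9 -249.4   49.3] len 182.3344841289837 ang 1.662823492262138
8.053443077721196 [ 5.31693e+02  1.97539e+02 -2.52000e-01  9.34870e+01  2.43000e-01
  4.66000e-01  5.44000e-01  4.20000e-02]
{1: [-0.0, -0.0], 2: [0.3, -1.0], 3: [0.0, 0.4], 0: [0.0, 0.4], 5: [-0.2, -0.3], 6: [-0.3, -0.6], 7: [0.3, -0.2], 4: [-0.0, 0.1], 9: [-0.2, -0.4], 10: [0.4, -0.1], 11: [0.3, 0.8], 8: [-1.5, 0.4]} {0: [0.1, -0.1], 1: [0.9, 0.5], 2: [-0.5, 0.6], 3: [-0.8, 0.8], 4: [-0.2, -1.0], 5: [0.4, -0.4], 6: [0.2, 0.9], 7: [-1.2, 0.9], 9: [0.8, -0.4], 10: [0.5, -0.8], 11: [-1.4, -1.5]}
```

```bash
cat >> h.py <<'E'
def to(x,y,z,psi):
    "print tool-axis shift and turn from now to a grasp-point target with tool yaw psi"
    from plant import bot
    from scipy.spatial.transform import Rotation as Ro
    o=bot.get_obs();R=Ro.from_euler("xyz",o["tcp_rot"]).as_matrix()
    d=R.T@(np.array([x,y,z+159.])-o["tool_pos"]);a=-(psi-o["tcp_rot"][2]);a=(a+np.pi)%(2*np.pi)-np.pi
    print("t",o["time"],"pos",np.round(o["tool_pos"],1),np.round(o["tcp_rot"],3),"shift",d.round(1),"turn",round(a,3),"F",np.round(o["contact_force"],1),"w",round(o["grip_width"],1),round(o["finger_force"],1))
E
python3 -c "
from h import *
to(569.2,-187.4,145,1.663)"
```

shift_gripper:
  steps: [92, -50, -38, 0, 0.18, 92, -100, -76, 0, 0.36, 92, -150, -114, 0, 0.54, 92, -200, -152, 0, 0.72, 92, -245, -190, 0, 0.9]

```text
time: 0.72
tool_pos: [361.6, 202.7, 404.6]
tcp_rot: [3.141, -0.0, 1.812]
contact_force: [1.1, 0.0, -0.3]
grip_width: 92.1
finger_force: 0.0
```

```bash
python3 -c "
from h import *
to(569.2,-187.4,145,1.663)"
```

```text
t 0.725 pos [361.6 202.7 404.6] [ 3.141 -0.     1.812] shift [-428.4  108.4  100.6] turn 0.149 F [ 1.1  0.  -0.3] w 92.1 0.0
```

shift_gripper:
  steps: [92, -60, 15, 0, 0.149, 92, -120, 30, 0, 0.149, 92, -180, 45, 0, 0.149, 92, -240, 60, 0, 0.149, 92, -300, 76, 0, 0.149]

```text
time: 1.35
tool_pos: [508.7, -69.7, 404.5]
tcp_rot: [-3.141, -0.0, 1.668]
contact_force: [0.9, 1.0, 0.1]
grip_width: 91.7
finger_force: 0.0
```

```bash
python3 -c "
from h import *
to(569.2,-187.4,145,1.663)"
```

```text
t 1.35 pos [508.7 -69.7 404.5] [-3.141 -0.     1.668] shift [-123.1   48.8  100.5] turn 0.005 F [0.9 1.  0.1] w 91.7 0.0
```

shift_gripper:
  steps: [60, -55, 22, 30, 0, 60, -110, 44, 60, 0, 60, -123, 49, 95, 0, 60, -123, 49, 95, 0]

```text
time: 1.85
tool_pos: [568.3, -186.4, 305.8]
tcp_rot: [-3.135, -0.004, 1.667]
contact_force: [0.1, 0.4, 0.5]
grip_width: 61.2
finger_force: 0.0
```

```bash
python3 -c "
from h import *
from plant import bot
to(569.2,-187.4,45,1.663)
c=bot.capture('top')['color'][:,:,::-1];s=bot.capture('scene')['color'][:,:,::-1]
z=lambda i,x,y,w,h,k:cv2.convertScaleAbs(cv2.resize(i[y:y+h,x:x+w],None,fx=k,fy=k,interpolation=2),alpha=1.5)
cv2.imwrite('pics/g1.png',np.hstack([z(c,340,165,100,100,4),z(s,205,210,100,100,4)]))
"
```

```text
t 1.85 pos [ 568.3 -186.4  305.8] [-3.135 -0.004  1.667] shift [ -1.5   1.5 101.8] turn 0.004 F [0.1 0.4 0.5] w 61.2 0.0
```

View pics/g1.png

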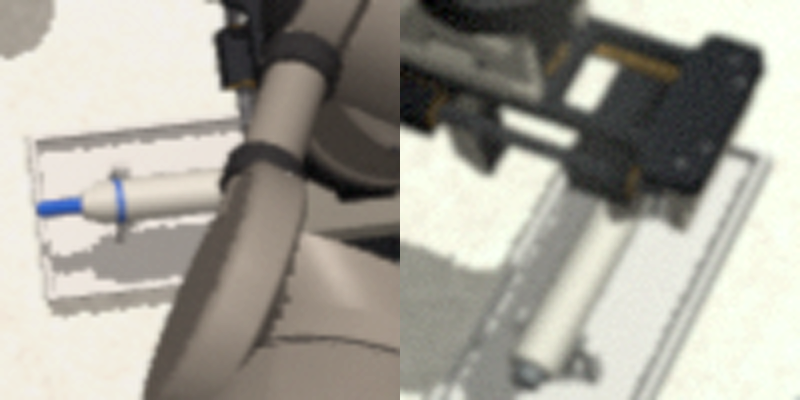

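The top half shows the arm over the roller. In the scene half, the open fingers straddle the barrel about mid-length, in line with it. I'll go down and grip.

shift_gripper:
  steps: [60, -1.5, 1.5, 50, 0, 60, -1.5, 1.5, 90, 0, 60, -1.5, 1.5, 102, 0, 60, -1.5, 1.5, 102, 0]

```text
time: 2.45
tool_pos: [571.0, -186.1, 209.0]
tcp_rot: [3.14, 0.001, 1.67]
contact_force: [0.1, -0.6, 0.1]
grip_width: 60.1
finger_force: 0.0
```

shift_gripper:
  steps: [10, 0, 0, 0, 0, 10, 0, 0, 0, 0, 10, 0, 0, 0, 0, 10, 0, 0, 0, 0, 10, 0, 0, 0, 0]

```text
time: 3.08
tool_pos: [570.4, -186.8, 208.0]
tcp_rot: [-3.141, 0.0, 1.669]
contact_force: [-3.1, 0.2, 4.9]
grip_width: 24.8
finger_force: 30.0
```

```bash
python3 -c "
from h import *
to(569.2,-187.4,45,1.663)"
```

```text
t 3.075 pos [ 570.4 -186.8  208. ] [-3.141  0.     1.669] shift [-0.5 -1.2  4. ] turn 0.006 F [-3.1  0.2  4.9] w 24.8 30.0
```

shift_gripper:
  steps: [45, 0, 0, 0, 0, 45, 0, 0, 0, 0, 45, 0, 0, 4, 0, 45, 0, 0, 4, 0]

```text
time: 3.58
tool_pos: [570.5, -186.5, 203.1]
tcp_rot: [-3.141, -0.001, 1.669]
contact_force: [-0.4, -0.1, 0.8]
grip_width: 45.0
finger_force: 0.0
```

shift_gripper:
  steps: [10, 0, 0, 0, 0, 10, 0, 0, 0, 0, 10, 0, 0, 0, 0, 10, 0, 0, 0, 0]

```text
time: 4.08
tool_pos: [570.4, -186.7, 203.8]
tcp_rot: [-3.141, -0.0, 1.669]
contact_force: [-2.3, -0.4, 1.1]
grip_width: 25.0
finger_force: 30.0
```

```bash
python3 -c "
from h import *
to(569.2,-187.4,45,1.663)"
```

```text
t 4.075 pos [ 570.4 -186.7  203.8] [-3.141 -0.     1.669] shift [-0.6 -1.2 -0.2] turn 0.006 F [-2.3 -0.4  1.1] w 25.0 30.0
```

Grip is good: 25 mm across, level with the axis. Next I'll lift and carry to a staging pose, yawed 0.3 rad with the stub beside the plate.

```bash
cat >> h.py <<'E'
HP=[531.7,197.5,-0.252]
def hs(s,th,z,x0=0.,y0=85.,L=0):
    "grasp target: s mm behind pivot (x0,y0) of holder along roller of yaw th in holder"
    gx,gy=x0+s*np.sin(th),y0-s*np.cos(th);c,q=np.cos(HP[2]),np.sin(HP[2])
    to(HP[0]+c*gx-q*gy,HP[1]+q*gx+c*gy,z,np.pi/2+HP[2]+th)
def where():
    "roller nose/tip in holder frame from TCP (grasp 20 mm to the stub side)"
    from plant import bot
    o=bot.get_obs();p=o["tool_pos"];c,q=np.cos(HP[2]),np.sin(HP[2]);Q=np.array([[c,q],[-q,c]])
    g=Q@(p[:2]-HP[:2]);th=o["tcp_rot"][2]-np.pi/2-HP[2];d=np.array([-np.sin(th),np.cos(th)])
    print("th",round(th,3),"g",g.round(1),"barrel end",(g+95*d).round(1),"tip",(g-63*d).round(1),"z",round(p[2]-159,1),"F hold",(Q@o["contact_force"][:2]).round(1),round(o["contact_force"][2],1),"M",(Q@o["moment"][:2]).round(2),round(o["moment"][2],2),"w",round(o["grip_width"],1))
E
```

shift_gripper:
  steps: [10, 0, 0, -30, 0, 10, 0, 0, -60, 0, 10, 0, 0, -100, 0, 10, 0, 0, -100, 0]

```text
time: 4.58
tool_pos: [571.4, -186.9, 307.0]
tcp_rot: [3.135, 0.003, 1.669]
contact_force: [0.0, 0.2, -1.8]
grip_width: 25.2
finger_force: 30.0
```

```bash
python3 -c "
from h import *
hs(139,-.3,145)"
```

```text
t 4.575 pos [ 571.4 -186.9  307. ] [3.135e+00 3.000e-03 1.669e+00] shift [355.6 -56.9   1.5] turn 0.65 F [ 0.   0.2 -1.8] w 25.2 30.0
```

shift_gripper:
  steps: [10, 45, -7, 0, 0.08, 10, 95, -15, 0, 0.17, 10, 145, -23, 0, 0.26, 10, 195, -31, 0, 0.35, 10, 240, -39, 0, 0.44]

```text
time: 5.2
tool_pos: [507.3, 50.0, 302.7]
tcp_rot: [-3.14, 0.0, 1.226]
contact_force: [-0.5, 0.5, -0.8]
grip_width: 25.0
finger_force: 30.0
```

shift_gripper:
  steps: [10, 0, 0, 0, 0]

```text
time: 5.32
tool_pos: [507.0, 50.9, 302.7]
tcp_rot: [-3.139, 0.0, 1.232]
contact_force: [-0.4, -1.0, -1.8]
grip_width: 25.0
finger_force: 30.0
```

```bash
python3 -c "
from h import *
hs(139,-.3,145)"
```

```text
t 5.325 pos [507.   50.9 302.7] [-3.139  0.     1.232] shift [ 95.3 -62.2  -1.1] turn 0.214 F [-0.4 -1.  -1.8] w 25.0 30.0
```

shift_gripper:
  steps: [10, 40, -26, -1, 0.1, 10, 80, -52, -1, 0.214, 10, 95.5, -62, -1, 0.214, 10, 95.5, -62, -1, 0.214]

```text
time: 5.82
tool_pos: [481.9, 159.3, 304.2]
tcp_rot: [-3.141, 0.001, 1.018]
contact_force: [0.3, 0.2, -0.5]
grip_width: 24.9
finger_force: 30.0
```

```bash
python3 -c "
from h import *
from plant import bot
hs(139,-.3,75);where()
c=bot.capture('top')['color'][:,:,::-1];s=bot.capture('scene')['color'][:,:,::-1]
z=lambda i,x,y,w,h,k:cv2.convertScaleAbs(cv2.resize(i[y:y+h,x:x+w],None,fx=k,fy=k,interpolation=2),alpha=1.5)
cv2.imwrite('pics/g2.png',np.hstack([z(c,190,180,100,100,4),z(s,272,80,100,100,4)]))
"
```

```text
t 5.825 pos [481.9 159.3 304.2] [-3.141e+00  1.000e-03  1.018e+00] shift [ 0.9 -2.8 70.2] turn -0.001 F [ 0.3  0.2 -0.5] w 24.9 30.0
th -0.301 g [-38.7 -49.4] barrel end [-10.5  41.3] tip [ -57.3 -109.6] z 145.2 F hold [0.3 0.2] -0.5 M [-0.18  0.04] -0.04 w 24.9
```

View pics/g2.png

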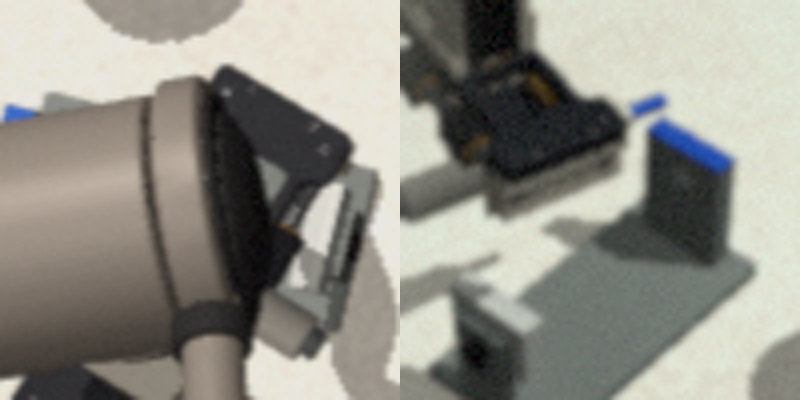

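Left half (top view): the stub end shows at about (318,343), outside the plate. Right half (scene view): the plunger nose is at about (664,100), above the cheek's inner side. I'll compare both with prediction.

```bash
python3 - <<'E'
from h import *
p=np.array([481.9,159.3]);a=1.018
d=np.array([np.cos(a),np.sin(a)])
obs_n=px([664-400,99],[272,80],4);obs_t=px([316,344],[190,180],4)
print(obs_n,obs_t)
for L in(119,121,123):
    n=np.r_[p+L*d,145.2];t=np.r_[p-(184-L)*d,145.2];print(L,pr("scene",n),pr("top",t))
E
```

```text
[337.625 104.375] [268.625 265.625]
119 [[337.17438707 104.29680171]] [[269.92745408 266.03165807]]
121 [[337.87987147 104.00921554]] [[269.09136465 265.52628887]]
123 [[338.58453697 103.72196318]] [[268.25560567 265.02111941]]
```

The prediction matches (121 mm ahead of the grasp, within half a pixel). Next I'll descend to bore height and move up to the mouth.

shift_gripper:
  steps: [10, 1, -2.8, 30, 0, 10, 1, -2.8, 60, 0, 10, 1, -2.8, 70, 0, 10, 1, -2.8, 70, 0, 10, 1, -2.8, 70, 0]

```text
time: 6.55
tool_pos: [480.7, 161.2, 235.7]
tcp_rot: [3.14, -0.001, 1.014]
contact_force: [-0.6, 0.2, -1.1]
grip_width: 25.1
finger_force: 30.0
```

```bash
python3 -c "
from h import *
hs(139,-.3,75);where();hs(122,-.3,75)"
```

```text
t 6.55 pos [480.7 161.2 235.7] [ 3.140e+00 -1.000e-03  1.014e+00] shift [-0.1 -0.7  1.7] turn -0.004 F [-0.6  0.2 -1.1] w 25.1 30.0
th -0.304 g [-40.4 -47.9] barrel end [-11.9  42.7] tip [ -59.3 -108. ] z 76.7 F hold [-0.7  0.1] -1.1 M [-0.12  0.09] -0.06 w 25.1
t 6.55 pos [480.7 161.2 235.7] [ 3.140e+00 -1.000e-03  1.014e+00] shift [16.9 -0.8  1.8] turn -0.004 F [-0.6  0.2 -1.1] w 25.1 30.0
```

shift_gripper:
  steps: [10, 3, -0.8, 1.5, 0, 10, 7, -0.8, 1.5, 0, 10, 12, -0.8, 1.5, 0, 10, 18, -0.8, 1.5, 0, 10, 18, -0.8, 1.5, 0]

```text
time: 7.18
tool_pos: [489.1, 177.7, 233.2]
tcp_rot: [3.141, -0.0, 1.015]
contact_force: [-1.1, -0.1, -1.5]
grip_width: 25.4
finger_force: 30.0
```

```bash
python3 -c "
from h import *
where();hs(102,-.3,75)"
```

```text
th -0.303 g [-36.3 -29.8] barrel end [-8.  60.8] tip [-55.2 -90. ] z 74.2 F hold [-1.  -0.4] -1.5 M [-0.14  0.12] -0.04 w 25.4
t 7.175 pos [489.1 177.7 233.2] [ 3.141 -0.     1.015] shift [18.5  0.7 -0.8] turn -0.003 F [-1.1 -0.1 -1.5] w 25.4 30.0
```

shift_gripper:
  steps: [10, 3, 0.5, 0, 0, 10, 6, 0.5, 0, 0, 10, 9, 0.5, 0, 0, 10, 12, 0.5, 0, 0, 10, 12, 0.5, 0, 0]

```text
time: 7.8
tool_pos: [495.3, 186.8, 232.9]
tcp_rot: [-3.141, 0.002, 1.015]
contact_force: [-2.2, -5.3, -0.9]
grip_width: 25.0
finger_force: 30.0
```

```bash
python3 -c "
from h import *
where();hs(102,-.3,75)"
```

```text
th -0.304 g [-32.6 -19.4] barrel end [-4.2 71.2] tip [-51.5 -79.5] z 73.9 F hold [-0.8 -5.7] -0.9 M [-1.01  0.21] -0.03 w 25.0
t 7.8 pos [495.3 186.8 232.9] [-3.141e+00  2.000e-03  1.015e+00] shift [ 7.4  0.3 -1.1] turn -0.004 F [-2.2 -5.3 -0.9] w 25.0 30.0
```

shift_gripper:
  steps: [10, 2, 0.3, -0.5, 0, 10, 4, 0.3, -0.5, 0, 10, 6, 0.3, -0.5, 0, 10, 8, 0.3, -0.5, 0, 10, 8, 0.3, -0.5, 0]

```text
time: 8.43
tool_pos: [499.2, 192.9, 233.0]
tcp_rot: [-3.139, 0.004, 1.015]
contact_force: [-4.8, -8.6, -2.0]
grip_width: 25.2
finger_force: 30.0
```

```bash
python3 -c "
from h import *
where();hs(102,-.3,75)"
```

```text
th -0.304 g [-30.3 -12.6] barrel end [-1.9 78.1] tip [-49.1 -72.7] z 74.0 F hold [-2.5 -9.6] -2.0 M [-1.66  0.47] -0.06 w 25.2
t 8.425 pos [499.2 192.9 233. ] [-3.139  0.004  1.015] shift [ 0.2  0.1 -1. ] turn -0.004 F [-4.8 -8.6 -2. ] w 25.2 30.0
```

shift_gripper:
  steps: [10, 1.5, 0, -0.5, 0, 10, 3, 0, -0.5, 0, 10, 3, 0, -0.5, 0]

```text
time: 8.8
tool_pos: [500.6, 195.1, 233.4]
tcp_rot: [-3.139, 0.005, 1.015]
contact_force: [-4.5, -10.1, -1.1]
grip_width: 24.6
finger_force: 30.0
```

```bash
python3 -c "
from h import *
where()"
```

```text
th -0.304 g [-29.5 -10.1] barrel end [-1.1 80.6] tip [-48.4 -70.2] z 74.4 F hold [ -1.9 -10.9] -1.1 M [-1.76  0.44] -0.11 w 24.6
```

shift_gripper:
  steps: [10, 1, 0, 0, 0, 10, 2, 0, 0, 0, 10, 2, 0, 0, 0]

```text
time: 9.18
tool_pos: [501.0, 196.0, 232.9]
tcp_rot: [-3.138, 0.009, 1.015]
contact_force: [-6.7, -15.0, -0.6]
grip_width: 25.0
finger_force: 30.0
```

```bash
python3 -c "
from h import *
where()"
```

```text
th -0.304 g [-29.3  -9.1] barrel end [-0.9 81.5] tip [-48.2 -69.2] z 73.9 F hold [ -2.7 -16.2] -0.6 M [-2.77  0.58] -0.08 w 25.0
```

Force reached 16 N, so the barrel end is against the cheek. Next I'll swing the stub in front of the plate, pivoting about the barrel end.

```bash
python3 -c "
from h import *
for th in (-.25,-.2,-.15,-.1): hs(95,th,75,-.3,81.5)"
```

```text
t 9.175 pos [501.  196.  232.9] [-3.138  0.009  1.015] shift [ 0.3  5.7 -1.1] turn -0.054 F [ -6.7 -15.   -0.6] w 25.0 30.0
t 9.175 pos [501.  196.  232.9] [-3.138  0.009  1.015] shift [ 0.6 10.4 -1.2] turn -0.104 F [ -6.7 -15.   -0.6] w 25.0 30.0
t 9.175 pos [501.  196.  232.9] [-3.138  0.009  1.015] shift [ 1.2 15.1 -1.2] turn -0.154 F [ -6.7 -15.   -0.6] w 25.0 30.0
t 9.175 pos [501.  196.  232.9] [-3.138  0.009  1.015] shift [ 2.1 19.8 -1.2] turn -0.204 F [ -6.7 -15.   -0.6] w 25.0 30.0
```

shift_gripper:
  steps: [10, 0.3, 3, -0.3, -0.025, 10, 0.3, 5.5, -0.6, -0.054, 10, 0.5, 8, -0.8, -0.079, 10, 0.6, 10.4, -1, -0.104, 10, 0.6, 10.4, -1, -0.104]

```text
time: 9.8
tool_pos: [510.9, 191.2, 234.2]
tcp_rot: [-3.138, 0.006, 1.119]
contact_force: [-5.2, -13.5, -1.3]
grip_width: 25.0
finger_force: 30.0
```

```bash
python3 -c "
from h import *
where()
for th in (-.15,-.1,-.05): hs(95,th,75,-.2,81.5)"
```

```text
th -0.2 g [-18.6 -11.3] barrel end [ 0.3 81.8] tip [-31.1 -73. ] z 75.2 F hold [ -1.7 -14.4] -1.3 M [-2.29  0.33] -0.1 w 25.0
t 9.8 pos [510.9 191.2 234.2] [-3.138  0.006  1.119] shift [-0.3  4.3  0.2] turn -0.05 F [ -5.2 -13.5  -1.3] w 25.0 30.0
t 9.8 pos [510.9 191.2 234.2] [-3.138  0.006  1.119] shift [0.1 9.1 0.2] turn -0.1 F [ -5.2 -13.5  -1.3] w 25.0 30.0
t 9.8 pos [510.9 191.2 234.2] [-3.138  0.006  1.119] shift [ 0.6 13.8  0.1] turn -0.15 F [ -5.2 -13.5  -1.3] w 25.0 30.0
```

shift_gripper:
  steps: [10, 0, 2.2, 0, -0.025, 10, 0, 4.5, 0, -0.05, 10, 0.2, 6.8, 0, -0.075, 10, 0.4, 9.1, 0, -0.1, 10, 0.4, 9.1, 0, -0.1]

```text
time: 10.42
tool_pos: [519.9, 187.7, 234.5]
tcp_rot: [-3.14, 0.004, 1.219]
contact_force: [-1.6, -12.5, -1.1]
grip_width: 24.8
finger_force: 30.1
```

```bash
python3 -c "
from h import *
where()
for th in (-.05,0): hs(95,th,75,-.1,81.5)"
```

```text
th -0.1 g [ -8.9 -12.4] barrel end [ 0.6 82.1] tip [-15.2 -75.1] z 75.5 F hold [  1.5 -12.5] -1.1 M [-2.1  -0.03] -0.21 w 24.8
t 10.425 pos [519.9 187.7 234.5] [-3.14   0.004  1.219] shift [-0.5  4.2  0.5] turn -0.05 F [ -1.6 -12.5  -1.1] w 24.8 30.1
t 10.425 pos [519.9 187.7 234.5] [-3.14   0.004  1.219] shift [-0.2  8.9  0.5] turn -0.1 F [ -1.6 -12.5  -1.1] w 24.8 30.1
```

shift_gripper:
  steps: [10, 0.3, 2.2, 0, -0.025, 10, 0.5, 4.4, 0, -0.05, 10, 0.5, 6.6, 0, -0.075, 10, 0.5, 8.9, 0, -0.1, 10, 0.5, 8.9, 0, -0.1]

```text
time: 11.05
tool_pos: [529.1, 185.0, 234.8]
tcp_rot: [-3.142, 0.003, 1.318]
contact_force: [-0.7, -12.0, -1.8]
grip_width: 25.2
finger_force: 30.1
```

```bash
python3 -c "
from h import *
where();hs(95,0,75,0,81.5)
from plant import bot
c=bot.capture('top')['color'][:,:,::-1];s=bot.capture('scene')['color'][:,:,::-1]
z=lambda i,x,y,w,h,k:cv2.convertScaleAbs(cv2.resize(i[y:y+h,x:x+w],None,fx=k,fy=k,interpolation=2),alpha=1.5)
cv2.imwrite('pics/g3.png',np.hstack([z(c,200,190,100,100,4),z(s,272,100,100,100,4)]))
"
```

```text
th -0.001 g [  0.6 -12.8] barrel end [ 0.6 82.2] tip [  0.6 -75.8] z 75.8 F hold [  2.3 -11.8] -1.8 M [-2.17 -0.4 ] -0.38 w 25.2
t 11.05 pos [529.1 185.  234.8] [-3.142e+00  3.000e-03  1.318e+00] shift [-0.7 -0.6  0.8] turn -0.001 F [ -0.7 -12.   -1.8] w 25.2 30.1
```

View pics/g3.png

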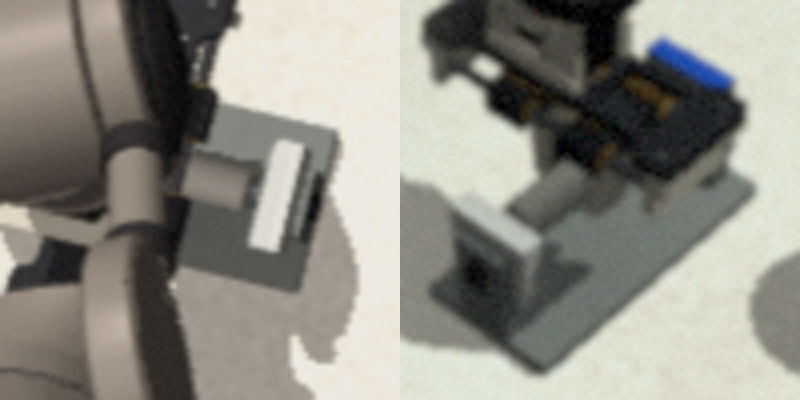

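In the top half the stub end at (262,192) lines up with the middle of the plate. The scene half shows the barrel in front of the plate and level with it. I'll back off and feel for the cup.

shift_gripper:
  steps: [10, -1, 0, 0, 0, 10, -2, 0, 0, 0, 10, -3, 0, 0, 0, 10, -3, 0, 0, 0]

```text
time: 11.65
tool_pos: [528.3, 182.7, 234.9]
tcp_rot: [3.141, 0.002, 1.318]
contact_force: [1.0, -9.1, -2.7]
grip_width: 24.8
finger_force: 30.1
```

```bash
python3 -c "
from h import *
where()"
```

```text
th -0.001 g [  0.4 -15.2] barrel end [ 0.5 79.8] tip [  0.4 -78.2] z 75.9 F hold [ 3.2 -8.5] -2.7 M [-1.53 -0.41] -0.28 w 24.8
```

shift_gripper:
  steps: [10, -1, 0, 0, 0, 10, -2, 0, 0, 0, 10, -2, 0, 0, 0]

```text
time: 12.02
tool_pos: [527.9, 181.9, 235.1]
tcp_rot: [3.14, -0.001, 1.318]
contact_force: [4.2, -2.8, -6.1]
grip_width: 24.9
finger_force: 30.2
```

```bash
python3 -c "
from h import *
where()"
```

```text
th -0.0 g [  0.2 -16. ] barrel end [ 0.3 79. ] tip [  0.2 -79. ] z 76.1 F hold [ 4.8 -1.6] -6.1 M [-0.53 -0.73] -0.34 w 24.9
```

The stub touches at y = -79 with side forces pointing down and toward +x, which suggests the cup is slightly lower and at +x. I'll slide that way under light pressure.

shift_gripper:
  steps: [10, 0, 0.5, 0.5, 0, 10, 0, 1, 1, 0, 10, 0, 1, 1.5, 0, 10, 0, 1, 1.5, 0]

```text
time: 12.52
tool_pos: [528.2, 180.6, 233.6]
tcp_rot: [-3.141, 0.003, 1.319]
contact_force: [0.7, -10.9, -0.8]
grip_width: 25.1
finger_force: 30.1
```

```bash
python3 -c "
from h import *
where()"
```

```text
th 0.0 g [  0.8 -17.2] barrel end [ 0.8 77.8] tip [  0.9 -80.2] z 74.6 F hold [  3.4 -10.4] -0.8 M [-1.68 -0.32] -0.31 w 25.1
```

shift_gripper:
  steps: [10, -1, 0.5, 0.8, 0, 10, -1.5, 0.5, 1.5, 0, 10, -1.5, 0.5, 1.5, 0]

```text
time: 12.9
tool_pos: [528.3, 179.2, 232.1]
tcp_rot: [-3.141, 0.002, 1.319]
contact_force: [-0.0, -9.2, -0.2]
grip_width: 25.5
finger_force: 30.1
```

```bash
python3 -c "
from h import *
where()"
```

```text
th 0.0 g [  1.2 -18.6] barrel end [ 1.2 76.4] tip [  1.3 -81.6] z 73.1 F hold [ 2.3 -8.9] -0.2 M [-1.48 -0.24] -0.25 w 25.5
```

It dropped into the cup: the spring force returned and the stub is past the face. I'll back it fully home.

shift_gripper:
  steps: [10, -1.5, 0.5, 0, 0, 10, -3, 0.5, 0, 0, 10, -4, 0.5, 0, 0, 10, -4, 0.5, 0, 0]

```text
time: 13.4
tool_pos: [527.7, 175.5, 232.2]
tcp_rot: [-3.141, 0.002, 1.319]
contact_force: [-0.8, -6.2, -1.6]
grip_width: 25.3
finger_force: 30.0
```

```bash
python3 -c "
from h import *
where()"
```

```text
th 0.001 g [  1.6 -22.3] barrel end [ 1.6 72.7] tip [  1.6 -85.3] z 73.2 F hold [ 0.8 -6.2] -1.6 M [-1.06 -0.18] -0.16 w 25.3
```

shift_gripper:
  steps: [10, -1, 0, 0, 0, 10, -2, 0, 0, 0, 10, -2, 0, 0, 0]

```text
time: 13.78
tool_pos: [527.4, 174.6, 232.2]
tcp_rot: [-3.141, -0.001, 1.319]
contact_force: [0.0, 0.3, -2.1]
grip_width: 25.0
finger_force: 30.0
```

```bash
python3 -c "
from h import *
where()"
```

```text
th 0.0 g [  1.6 -23.3] barrel end [ 1.5 71.7] tip [  1.6 -86.3] z 73.2 F hold [-0.1  0.3] -2.1 M [-0.18  0.04] -0.1 w 25.0
```

shift_gripper:
  steps: [10, -1, 0, 0, 0, 10, -1, 0, 0, 0]

```text
time: 14.02
tool_pos: [527.3, 174.2, 232.2]
tcp_rot: [-3.142, -0.002, 1.319]
contact_force: [0.4, 5.5, -3.5]
grip_width: 25.1
finger_force: 30.0
```

```bash
python3 -c "
from h import *
where()"
```

```text
th 0.0 g [  1.5 -23.7] barrel end [ 1.5 71.3] tip [  1.5 -86.7] z 73.2 F hold [-1.   5.5] -3.5 M [0.79 0.23] -0.1 w 25.1
```

shift_gripper:
  steps: [50, 0, 0, 0, 0, 50, 0, 0, 0, 0, 50, 0, 0, 0, 0, 50, 0, 0, 0, 0]

```text
time: 14.52
tool_pos: [527.4, 173.1, 232.3]
tcp_rot: [3.141, -0.0, 1.319]
contact_force: [0.1, -0.3, 0.3]
grip_width: 49.7
finger_force: 0.0
```

shift_gripper:
  steps: [50, 0, 0, -20, 0, 50, 0, 0, -60, 0, 50, 0, 0, -120, 0, 50, 0, 0, -170, 0, 50, 0, 0, -170, 0]

```text
time: 15.15
tool_pos: [527.8, 173.3, 406.8]
tcp_rot: [3.133, -0.004, 1.319]
contact_force: [0.3, 0.7, 0.1]
grip_width: 50.1
finger_force: 0.0
```

shift_gripper:
  steps: [50, -50, 0, 0, 0, 50, -100, -20, 0, 0, 50, -150, -60, 0, 0, 50, -200, -90, 0, 0, 50, -250, -120, 0, 0]

```text
time: 15.78
tool_pos: [347.0, -39.7, 401.4]
tcp_rot: [-3.14, 0.0, 1.32]
contact_force: [0.3, -0.2, 0.5]
grip_width: 50.1
finger_force: 0.0
```

shift_gripper:
  steps: [50, 0, 0, 0, 0, 50, 0, 0, 0, 0, 50, 0, 0, 0, 0]

```text
time: 16.15
tool_pos: [349.4, -38.4, 401.9]
tcp_rot: [-3.141, -0.0, 1.32]
contact_force: [0.2, 0.2, 0.7]
grip_width: 50.0
finger_force: 0.0
```

```bash
python3 -c "
from h import *
from plant import bot
c=bot.capture('top')['color'][:,:,::-1];s=bot.capture('scene')['color'][:,:,::-1]
cv2.imwrite('pics/e_top.png',c)
z=lambda i,x,y,w,h,k:cv2.convertScaleAbs(cv2.resize(i[y:y+h,x:x+w],None,fx=k,fy=k,interpolation=2),alpha=1.5)
cv2.imwrite('pics/g4.png',np.hstack([z(c,185,185,100,100,4),z(s,272,100,100,100,4)]))
a=cv2.imread('pics/top0.png');d=cv2.absdiff(a,np.ascontiguousarray(c)).max(2)
for n,(x,y,w,h) in dict(bowl=(195,125,55,50),jar=(315,118,37,42),mug=(393,115,58,48)).items(): print(n,(d[y:y+h,x:x+w]>40).sum())
"
```

```text
bowl 0
jar 0
mug 0
```

View pics/g4.png

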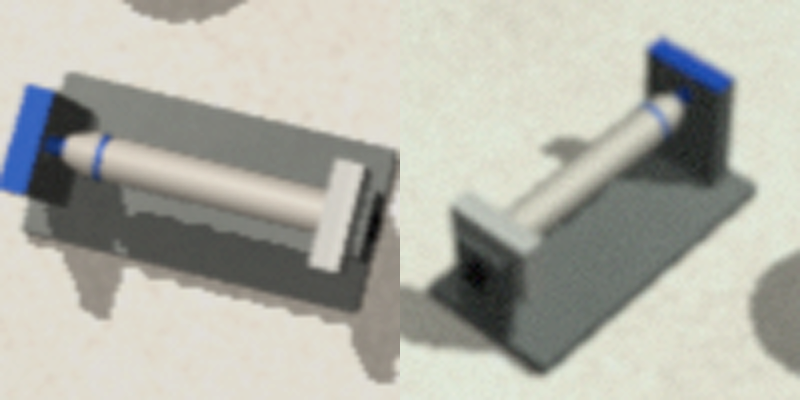

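Both views show the roller held between the cheek and the plate. The plunger is in the bore at (55,145), the barrel shoulder is flush on the plate face at (320,208), and no gap is visible. The bystanders haven't moved, so I'm handing in the job.

```bash
python3 -c "
from plant import bot
print(bot.close_job())"
```

```text
the job is handed in; nothing more can be done
None
```

The roller is back in the holder and held by its spring, with the plunger in the blue-marked cheek's hole and the stub home in the cup; the mug, jar and bowl did not move, and I handed the job in at about 16 s (no verdict was shown).

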